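Take the large battery pack off charge

ROBOT

A 7-joint arm with a two-finger parallel gripper is mounted at the origin on a cart in front of the work surface, level with it; the furniture and walls round the work are solid. World frame = base frame: x ahead of the robot, y to its left, z up, the work surface at z = 0. Lengths are in m, angles in rad, forces in N, time in s.
With the tool pointing down it reaches from about 0.425 to 0.925 m from the base axis. Payload 6.8 kg.
Tool frame: the origin (TCP) lies at the very end of the fingers, on their centre line; the grasp point (between the pads) lies 19 mm behind it; z points along the fingers, y is the line along which they close (so a half turn about z gives the same grasp; the last joint's range is limited). The gripper opens to 85 mm and grips with 20 to 120 N. Pads are 22 mm wide; open, the fingers measure 114 mm over their backs; the gripper's body (76 mm by 85 mm) begins 54 mm behind the grasp point. The pads swing forward as they close: fully open they stand 13 mm farther back than shut.
Start: joints at [1.192, 0.477, 0.022, 1.555, -0.011, 1.109, -0.083], TCP at [0.181, -0.65, 0.231] pointing down, gripper open.
Joint ranges: [-2.96, 2.96], [-0.34, 2.1], [-1.41, 1.46], [0.24, 2.44], [-1.37, 4.51], [0.17, 1.92], [-2.96, 2.96]. Speed limits (rad/s): [2.39, 2.39, 3.14, 3.14, 3.14, 3.14, 3.14].

INTERFACE

Orientations are given as a rotation vector (axis times angle).
In Python, from bench import r gives the robot as it stands.
- The arm moves only by the tool play_rows, never from a script. Its argument "targets" is text: rows parted by semicolons, each of 5 numbers parted by spaces: the closure, from -1 (fully open) to 1 (shut), then the shift along the tool's x, y, z in m, then the turn about the tool's z in rad. In form: gripper dx dy dz spin; .... A call has 1 to 8 rows; each row is the pose to reach, as a shift and turn from the pose commanded when the call began, along the tool's axes at that moment; what a row does not reach only later rows make up. A row lasts 1/12 s, in which the tool goes at most 41.7 mm and 7.16 degrees, less where a joint would pass 70% of its speed; a pose out of reach is approached as far as the arm can. A call with a gripper value outside its range is refused whole. The fingers move at their own pace and stop on an object; "squeeze" is the grip in N (left out, the last holds). Time passes only in rows, so rows that repeat a pose let the fingers close. It gives the time, the measured TCP pose, the force, the opening and the grip force at its end, in the units of the state.
- r.get_obs(): the state, without advancing time (a new reading comes with each control period).
- r.grab_frame(name): name is "scene" or "top"; returns the picture (480x640x3 uint8, red, green, blue); there is no depth.
- r.camera_info(name): a dict with "fov_y" (degrees; the focal length in pixels is half the picture's height over the tangent of half this angle, whatever the lens; pixels are square), "cx", "cy" (the principal point, pixels), "k1" (the pictures are not rectified: a ray, as slopes to the right and down, at radius r is drawn at 1 + k1 r^2 times it, then the intrinsics apply), "position" and "rotation" of the camera in the world. Camera axes: x right, y down, z forward; pixel columns grow to the right and rows downward; lengths in m; the calibration is good to about 2 mm. A picture is of the moment at which its call begins. camera_info takes no time and is no camera call.
- r.hand_in(): hands the job in; it is judged then, once.
The state is a dict: "clock": time; "joints": joint angles; "qvel": joint speeds; "tau": joint torques, N m; "tcp_pos": TCP position; "orientation": TCP orientation; "contact_force": force on the tool from outside, world axes, zero at the start; "moment": the same for the moment, N m; "grip_width": finger opening in m; "gripper_force": force on a finger pad.
Only numpy, scipy, OpenCV 4.12 (cv2) and the standard library are available. Lean on these libraries where they do the work, as an engineer would, in place of code of your own. Each camera call takes 0.05 s, during which the arm holds its last target. There are 200 camera calls.

TASK

Two battery packs of the handheld hardness tester sit latched in white charging cradles. Squeeze the two side buttons of the larger pack together to free its latch, lift it out of its cradle and stand it upright on the floor of the white specimen tray. Leave the smaller pack in its cradle.

Things in the scene. Friction and masses are not known exactly. Their poses are not given: they have to be found in the camera images.
- large_pack_mid (a point): Larger battery pack, latched in a fixed white cradle (rim 58 x 90 mm, 32 mm above the worktop): grey box 84 (x) x 36 (y) mm, 78 mm tall, on a black foot 70 x 33 mm; 0.18-0.36 kg. Point: on its axis midway between the two black ribbed side buttons (on +y and -y faces, 26 mm long, 24 mm high, centred here, 51 mm over both at rest), 54 mm above its underside, 24 mm below its top. z up.
- small_pack_mid (a point): The smaller battery pack, to be left in its cradle: same form, 46 mm long (x), 36 mm wide (y), 70 mm tall, buttons alike. This point is on its axis between its two buttons, 54 mm above its underside and 16 mm below its top.
- tray_floor (a point): White shallow specimen tray, fixed to the worktop, 148 mm (x) by 203 mm (y), walls 20 mm high and 3 mm thick. This point is the centre of its floor, 2 mm above the worktop; z up. A mounted specimen (30 mm across, 15 mm tall) is fixed on the floor at x = +45 mm, y = -75 mm; the rest is empty.
- large_pack_left (a joint): Button on the larger pack's +y face: 0 out, 0.007 m fully in (then 37 mm over both), spring 1.5 to 5 N. Its tooth catches under the cradle wall, 24 mm deep with 1.5 mm play; with both buttons 5 mm in, the pack lifts straight up, and can be carried by the squeezed buttons. They spring out when let go.
- large_pack_right (a joint): The same button on the larger pack's -y face: 0 out, 0.007 m fully in.
There are look-alikes about, which are no part of the job. What is shaped like the part that bears large_pack_mid but red is not meant.

How it is judged:
By the outcome, as a careful person would: the job done as asked, in the order asked, and still so for the second after the job is handed in, with the robot touching nothing.
It also fails if it takes over 38 s, if anything falls off the work surface, if the arm or the gripper's body presses on something with over 40 N, if the wrist force passes 120 N, or if a joint passes its speed limit or range.

## Working session

There is one attempt and no reset: what is moved stays moved. The work goes in short steps, Python scripts to look and compute and a tool call to move; the robot and the scene stay as the last step left them, time stands still between calls to the robot, and variables do not carry over. Pictures are saved under pics/ and viewed, at most 10 in all, crops included, and the job is handed in when it is done.

Besides the shell and the picture viewer there is one more tool, called after "Emit:" as a command line: name --argument value ..., lists and objects as JSON in quotes. play_rows: Moves the arm, as the interface text tells. Its arguments: {"type":"object","properties":{"targets":{"type":"string"},"squeeze":{"type":"number"}},"required":["targets"]}

```bash
mkdir -p pics; python3 - <<'E'
from bench import r
import cv2
for n in("scene","top"):
    cv2.imwrite(f"pics/{n}0.png",r.grab_frame(n)[:,:,::-1]); print(n,r.camera_info(n))
print(r.get_obs())
E
```

```text
scene {'fov_y': 56.27691018154394, 'cx': 324.7788563056223, 'cy': 248.48279721084006, 'k1': -0.04866330268267818, 'position': array([ 0.17118046, -0.2101308 ,  0.71620004]), 'rotation': array([-2.27727469,  0.87643264, -0.33226379])}
top {'fov_y': 47.85515628842032, 'cx': 320.66642809715063, 'cy': 236.4529613785275, 'k1': 0.021022826889628064, 'position': array([0.49352448, 0.20756649, 0.90671933]), 'rotation': array([-2.16294776,  2.21679191, -0.06591125])}
{'clock': 0.1, 'joints': array([ 1.19192348,  0.47775732,  0.02233426,  1.55632648, -0.01150001,
        1.1093272 , -0.08310263]), 'qvel': array([-0.00131659, -0.0018163 , -0.00102045, -0.00357015, -0.00156421,
        0.00070354, -0.00020317]), 'tau': array([ 6.12941949e-03, -5.97755241e+01,  1.61420245e+00, -2.81953990e+01,
        1.28472573e-02,  4.94390362e-03,  3.12219140e-05]), 'tcp_pos': array([ 0.18039856, -0.64989431,  0.23040707]), 'orientation': array([-3.11120016e+00, -4.23846616e-01,  5.44515816e-04]), 'contact_force': array([ 0.03266494,  0.31957539, -0.83892746]), 'moment': array([-0.01157565, -0.04183825, -0.00417222]), 'gripper_force': 0.0, 'grip_width': 0.08569083067056665}
```

View pics/scene0.png

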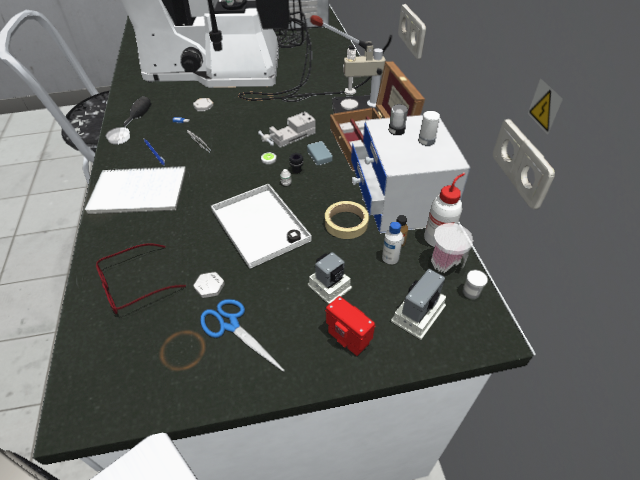

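View pics/top0.png

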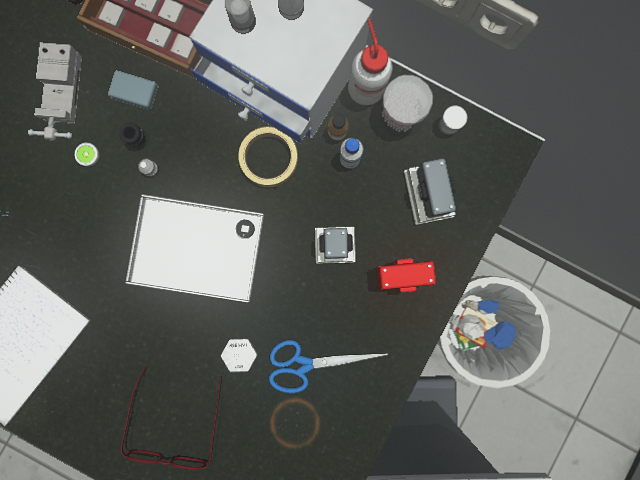

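The larger grey pack is at top (437,187) / scene (424,297). The smaller grey one is at top (336,243) / scene (330,270), and the red look-alike at top (407,275) / scene (350,325). The tray is at top (195,248), with its specimen at (245,228). The grey long pack fits "larger" (longer in x, grey). I'll confirm it in an enlarged crop.

```bash
cat > h.py <<'E'
import numpy as np, cv2
from scipy.spatial.transform import Rotation as R
from bench import r
def cam(n):
    c=r.camera_info(n); f=240/np.tan(np.radians(c["fov_y"])/2)
    return f,c["cx"],c["cy"],c["k1"],np.array(c["position"]),R.from_rotvec(c["rotation"]).as_matrix()
def ray(n,uv):
    f,cx,cy,k,p,M=cam(n); d=np.array([(uv[0]-cx)/f,(uv[1]-cy)/f]); s=d.copy()
    for _ in range(20): s=d/(1+k*(s@s))
    v=M@np.array([s[0],s[1],1]); return p,v/np.linalg.norm(v)
def onz(n,uv,z):
    p,v=ray(n,uv); return p+v*(z-p[2])/v[2]
def tri(a,b):
    p,v=ray("top",a); q,w=ray("scene",b)
    t=np.linalg.lstsq(np.c_[v,-w],q-p,rcond=None)[0]; A=p+v*t[0]; B=q+w*t[1]
    return (A+B)/2,np.linalg.norm(A-B)
def proj(n,X):
    f,cx,cy,k,p,M=cam(n); c=M.T@(np.array(X)-p); s=c[:2]/c[2]; s=s*(1+k*(s@s)); return s*f+[cx,cy]
E
python3 - <<'E'
import cv2,numpy as np
a=cv2.imread("pics/top0.png")[145:235,385:475]; b=cv2.imread("pics/scene0.png")[260:340,385:465]
cv2.imwrite("pics/crop.png",np.hstack([cv2.resize(a,(400,400),interpolation=2),cv2.resize(b,(400,400),interpolation=2)]))
E
```

```text
(no output)
```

View pics/crop.png

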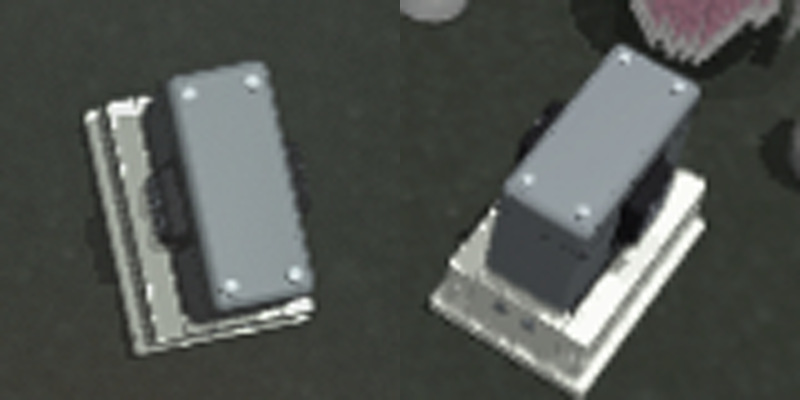

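The crop confirms it: a long grey pack with four top screws and black side buttons in a white cradle. Measuring now.

```bash
python3 - <<'E'
from h import *
np.set_printoptions(precision=4,suppress=True)
T=np.array([(189,93),(254,82),(232,287),(295,274)])*.225+[385,145]-.4
S=np.array([(225,59),(279,88),(128,180),(183,212)])*.2+[385,260]-.4
m,g=tri(T.mean(0),S.mean(0)); print("top centre",m,g)
P=np.array([onz("top",t,m[2])for t in T]);Q=np.array([onz("scene",t,m[2])for t in S]);print(P,"\n",Q)
for X in(P,Q):
    for i,j in((0,2),(1,3),(0,1),(2,3)):
        d=X[j]-X[i];print(i,j,np.linalg.norm(d),np.degrees(np.arctan2(d[1],d[0])))
# tray
im=cv2.imread("pics/top0.png");mk=(im.min(2)>130).astype(np.uint8)
n,l,st,c=cv2.connectedComponentsWithStats(mk);k=l[260,195]
cn=max(cv2.findContours((l==k).astype(np.uint8),0,2)[0],key=cv2.contourArea)
q=cv2.boxPoints(cv2.minAreaRect(cn));print(q)
for z in(.02,.002):
    X=np.array([onz("top",t,z)for t in q]);print(z,X.mean(0),np.linalg.norm(X-np.roll(X,1,0),axis=1),np.degrees(np.arctan2(*(X[1]-X[0])[1::-1])))
print("specimen",onz("top",(245,228),.017))
im=cv2.imread("pics/scene0.png");mk=(im.min(2)>130).astype(np.uint8)
n,l,st,c=cv2.connectedComponentsWithStats(mk);k=l[225,255]
cn=max(cv2.findContours((l==k).astype(np.uint8),0,2)[0],key=cv2.contourArea)
q=cv2.approxPolyDP(cv2.convexHull(cn),12,True)[:,0];print(q)
X=np.array([onz("scene",t,.02)for t in q]);print(X)
# small pack top, red top approx
print("small",onz("top",(336,241),.075),"red",onz("top",(407,274),.078))
o=r.get_obs();print(R.from_rotvec(o["orientation"]).as_matrix())
E
```

```text
top centre [0.6171 0.0241 0.0862] 0.00227018300972346
[[0.6483 0.0422 0.0862]
 [0.6515 0.0197 0.0862]
 [0.5809 0.0299 0.0862]
 [0.5848 0.0082 0.0862]] 
 [[0.6504 0.0402 0.0862]
 [0.6544 0.0187 0.0862]
 [0.5836 0.0286 0.0862]
 [0.5873 0.0071 0.0862]]
0 2 0.068535092412224 -169.66524585132564
1 3 0.06772043022152656 -170.19759558120657
0 1 0.02268640152446724 -81.79398738485975
2 3 0.022041560849977725 -79.73049496370078
0 2 0.06785113024827664 -170.14789866169542
1 3 0.06806228103463718 -170.2071958628635
0 1 0.02185744684247203 -79.65495040915178
2 3 0.021786210317787 -80.20855645322348
[[124.8821 282.7526]
 [138.8178 193.7787]
 [263.2119 213.2621]
 [249.2763 302.2361]]
0.02 [0.5342 0.4154 0.02  ] [0.2053 0.1473 0.2074 0.1473] -9.059881048842403
0.002 [0.535  0.4197 0.002 ] [0.2095 0.1503 0.2116 0.1503] -9.059881048842414
specimen [0.5649 0.332  0.017 ]
[[269 184]
 [310 241]
 [250 267]
 [211 206]]
[[0.6265 0.4953 0.02  ]
 [0.578  0.2889 0.02  ]
 [0.4421 0.316  0.02  ]
 [0.4814 0.523  0.02  ]]
small [0.5367 0.1842 0.075 ] red [0.4835 0.0772 0.078 ]
[[ 0.9636  0.2675 -0.0006]
 [ 0.2675 -0.9636  0.0016]
 [-0.0001 -0.0017 -1.    ]]
```

Emit:
play_rows --targets "-1 0.015 -0.013 0 0.01; -1 0.04 -0.035 0 0.02; -1 0.07 -0.062 0 0.04; -1 0.1 -0.089 0 0.06; -1 0.13 -0.115 0 0.08; -1 0.16 -0.142 0 0.096; -1 0.19 -0.168 0 0.096; -1 0.22 -0.195 0 0.096" --squeeze 60

```text
clock: 0.77
tcp_pos: [0.3409, -0.4018, 0.2311]
orientation: [-3.129, -0.274, 0.001]
contact_force: [1.0, -0.6, 0.1]
grip_width: 0.0853
gripper_force: 0.0
```

Emit:
play_rows --targets "-1 0.024 -0.026 0 0; -1 0.048 -0.052 0 0; -1 0.072 -0.078 0 0; -1 0.096 -0.104 0 0; -1 0.12 -0.13 0 0; -1 0.144 -0.156 0 0; -1 0.168 -0.182 0 0; -1 0.192 -0.208 0 0"

```text
clock: 1.43
tcp_pos: [0.4937, -0.1638, 0.2311]
orientation: [-3.13, -0.274, 0.001]
contact_force: [0.1, -0.1, 0.8]
grip_width: 0.0853
gripper_force: 0.0
```

Emit:
play_rows --targets "-1 0.024 -0.026 0 0; -1 0.048 -0.052 0 0; -1 0.072 -0.078 0 0; -1 0.096 -0.104 0 0.0; -1 0.12 -0.13 0.02 0; -1 0.14 -0.152 0.04 0; -1 0.154 -0.166 0.06 0; -1 0.154 -0.166 0.06 0"

```text
clock: 2.1
tcp_pos: [0.615, 0.0303, 0.1668]
orientation: [-3.126, -0.284, 0.009]
contact_force: [-1.0, -0.5, 0.0]
grip_width: 0.0857
gripper_force: 0.0
```

```bash
python3 - <<'E'
from h import *
for n in("scene","top"): cv2.imwrite(f"pics/{n}1.png",r.grab_frame(n)[:,:,::-1])
o=r.get_obs();M=R.from_rotvec(o["orientation"]).as_matrix();print(o["tcp_pos"],M.round(4),o["contact_force"])
d=np.array([.617,.0243,.042])-o["tcp_pos"];print(M.T@d, proj("top",o["tcp_pos"]))
a=cv2.imread("pics/top1.png")[100:300,300:500];b=cv2.imread("pics/scene1.png")[200:400,300:500]
cv2.imwrite("pics/c1.png",cv2.resize(np.hstack([a,b]),(800,400)))
E
```

```text
[0.6152774  0.02534206 0.16992609] [[ 9.845e-01  1.755e-01 -3.000e-03]
 [ 1.755e-01 -9.845e-01 -1.000e-04]
 [-3.000e-03 -4.000e-04 -1.000e+00]] [-0.40721856 -0.72656576  0.13647131]
[0.00189553 0.00137848 0.12792046] [452.17701897 177.33823397]
```

View pics/c1.png

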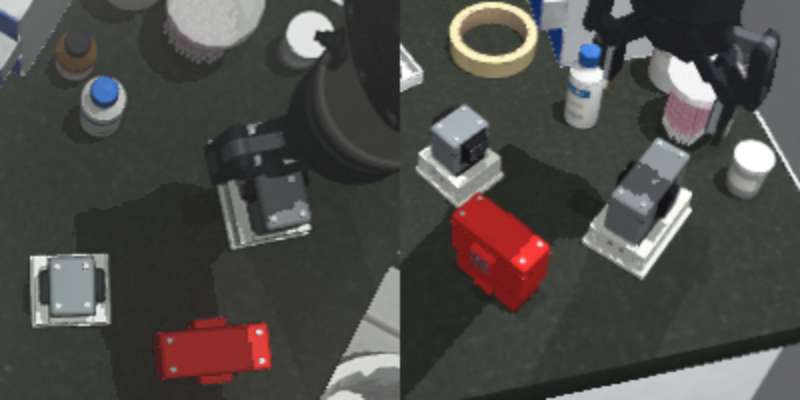

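The picture shows the gripper straddling the larger pack (crop left (265,180)), with the small and red packs clear of it. I'll descend.

Emit:
play_rows --targets "-1 0.001 0.001 0.02 0; -1 0.001 0.001 0.04 0; -1 0.001 0.001 0.06 0; -1 0.001 0.001 0.08 0; -1 0.001 0.001 0.1 0; -1 0.001 0.001 0.115 0; -1 0.001 0.001 0.127 0; -1 0.001 0.001 0.127 0"

```text
clock: 2.87
tcp_pos: [0.6158, 0.0221, 0.0428]
orientation: [3.129, 0.271, -0.005]
contact_force: [-2.2, 0.4, 0.1]
grip_width: 0.0851
gripper_force: 0.0
```

Emit:
play_rows --targets "-0.5 0 0 0 0; -0.2 0 0 0 0; -0.2 0 0 0 0; -0.2 0 0 0 0"

```text
clock: 3.2
tcp_pos: [0.6183, 0.0235, 0.0457]
orientation: [3.129, 0.274, 0.004]
contact_force: [0.4, -2.1, 1.2]
grip_width: 0.0514
gripper_force: 0.8
```

```bash
python3 - <<'E'
from h import *
for n in("scene",): cv2.imwrite(f"pics/{n}2.png",r.grab_frame(n)[:,:,::-1])
o=r.get_obs();M=R.from_rotvec(o["orientation"]).as_matrix();print(o["tcp_pos"],o["contact_force"],o["grip_width"])
print(M.T@(np.array([.617,.0243,.042])-o["tcp_pos"]))
cv2.imwrite("pics/c2.png",cv2.resize(cv2.imread("pics/scene2.png")[230:350,360:480],(600,600)))
E
```

```text
[0.61818641 0.02340233 0.04545014] [ 0.91057286 -1.606213    0.97578942] 0.05146699077566201
[-0.00101966 -0.00109304  0.00344709]
```

View pics/c2.png

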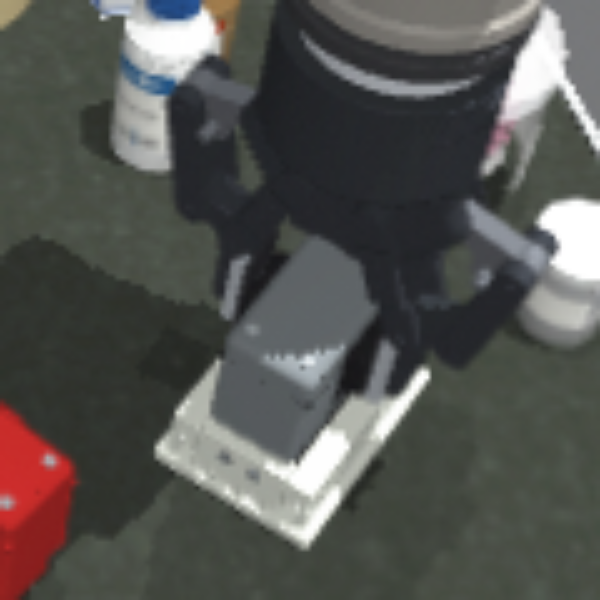

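The fingers stand beside both buttons and contact is just beginning (width 51.4 mm). I'll lower 3 mm, then squeeze.

Emit:
play_rows --targets "-0.2 0 0 0.003 0; 0 0 0 0.003 0; 0.3 0 0 0.003 0; 0.6 0 0 0.003 0; 1 0 0 0.003 0; 1 0 0 0.003 0; 1 0 0 0.003 0; 1 0 0 0.003 0" --squeeze 60

```text
clock: 3.92
tcp_pos: [0.6179, 0.0237, 0.042]
orientation: [3.129, 0.274, 0.002]
contact_force: [0.4, -1.8, 5.5]
grip_width: 0.0353
gripper_force: 59.9
```

Emit:
play_rows --targets "1 0 0 -0.002 0; 1 0 0 -0.005 0; 1 0 0 -0.01 0; 1 0 0 -0.016 0; 1 0 0 -0.024 0; 1 0 0 -0.032 0; 1 0 0 -0.04 0; 1 0 0 -0.04 0"

```text
clock: 4.58
tcp_pos: [0.6186, 0.0242, 0.0837]
orientation: [-3.13, -0.274, -0.005]
contact_force: [-0.4, -0.4, -1.3]
grip_width: 0.0353
gripper_force: 60.1
```

Emit:
play_rows --targets "1 0 0 -0.01 0; 1 0 0 -0.03 0; 1 0 0 -0.05 0; 1 0 0 -0.06 0; 1 0 0 -0.06 0; 1 0 0 -0.06 0"

```text
clock: 5.08
tcp_pos: [0.6174, 0.0239, 0.1415]
orientation: [3.129, 0.274, 0.001]
contact_force: [-1.5, 0.4, -3.7]
grip_width: 0.0355
gripper_force: 60.2
```

```bash
python3 - <<'E'
from h import *
for n in("scene","top"): cv2.imwrite(f"pics/{n}3.png",r.grab_frame(n)[:,:,::-1])
o=r.get_obs();M=R.from_rotvec(o["orientation"]).as_matrix();print(o["tcp_pos"],o["contact_force"],o["grip_width"])
print(M.round(4),M.T@(np.array([.534,.418,.15])-o["tcp_pos"]))
a=cv2.imread("pics/top3.png")[100:300,300:500];b=cv2.imread("pics/scene3.png")[180:380,330:530]
cv2.imwrite("pics/c3.png",cv2.resize(np.hstack([a,b]),(800,400)))
E
```

```text
[0.61629472 0.02375286 0.14006851] [-0.71217854  0.22742612 -3.31804234] 0.03582921099609925
[[ 9.848e-01  1.739e-01 -2.100e-03]
 [ 1.739e-01 -9.848e-01 -3.000e-04]
 [-2.100e-03 -0.000e+00 -1.000e+00]] [-0.01250775 -0.40255144 -0.00988695]
```

View pics/c3.png

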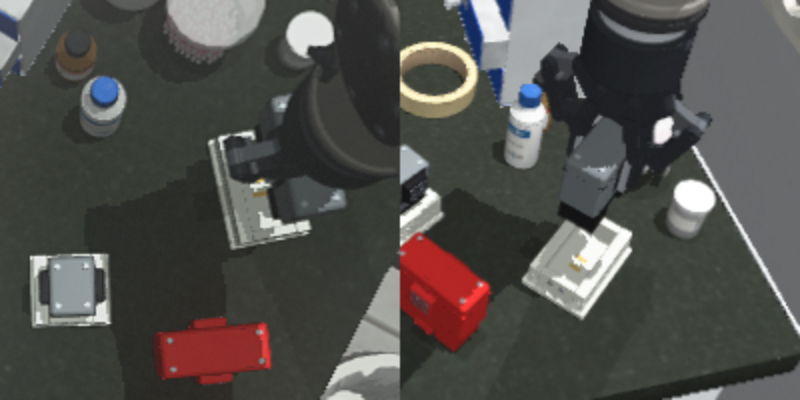

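Scene crop shows the pack hanging in the gripper above its empty cradle at (580,260), with the small pack still seated. I'll carry it over.

Emit:
play_rows --targets "1 0 -0.01 -0.01 0; 1 -0.002 -0.03 -0.02 0; 1 -0.004 -0.055 -0.03 0; 1 -0.006 -0.085 -0.03 0; 1 -0.008 -0.115 -0.03 0; 1 -0.01 -0.145 -0.03 0; 1 -0.01 -0.175 -0.03 0; 1 -0.01 -0.205 -0.03 0"

```text
clock: 5.85
tcp_pos: [0.5705, 0.2262, 0.1712]
orientation: [3.129, 0.275, -0.002]
contact_force: [0.9, 0.9, -2.3]
grip_width: 0.0358
gripper_force: 60.2
```

Emit:
play_rows --targets "1 0 -0.03 0 0; 1 0 -0.06 0 0; 1 0 -0.09 0 0; 1 -0.001 -0.12 0 0; 1 -0.002 -0.15 0 0; 1 -0.003 -0.175 0 0; 1 -0.003 -0.19 0 0; 1 -0.003 -0.197 0 0"

```text
clock: 6.52
tcp_pos: [0.5323, 0.4211, 0.1711]
orientation: [-3.128, -0.281, 0.002]
contact_force: [-0.5, 0.2, -3.3]
grip_width: 0.0352
gripper_force: 60.4
```

Emit:
play_rows --targets "1 0 0 0.01 0; 1 0 0 0.03 0; 1 0 0 0.05 0; 1 0 0 0.07 0; 1 0 0 0.09 0; 1 0 0 0.1 0; 1 0 0 0.1 0; 1 0 0 0.1 0"

```text
clock: 7.18
tcp_pos: [0.5351, 0.4161, 0.0709]
orientation: [3.128, 0.272, -0.001]
contact_force: [1.0, 0.1, -1.9]
grip_width: 0.0352
gripper_force: 60.3
```

```bash
python3 - <<'E'
from h import *
for n in("scene","top"): cv2.imwrite(f"pics/{n}4.png",r.grab_frame(n)[:,:,::-1])
o=r.get_obs();print(o["tcp_pos"],o["orientation"],o["contact_force"],o["grip_width"])
a=cv2.imread("pics/top4.png")[150:350,90:290];b=cv2.imread("pics/scene4.png")[120:320,180:380]
cv2.imwrite("pics/c4.png",cv2.resize(np.hstack([a,b]),(800,400)))
E
```

```text
[0.5355921  0.41767678 0.07261409] [-3.12874217e+00 -2.72913730e-01 -2.81380208e-03] [ 1.01223177 -0.18823442 -1.611521  ] 0.03543288754393151
```

View pics/c4.png

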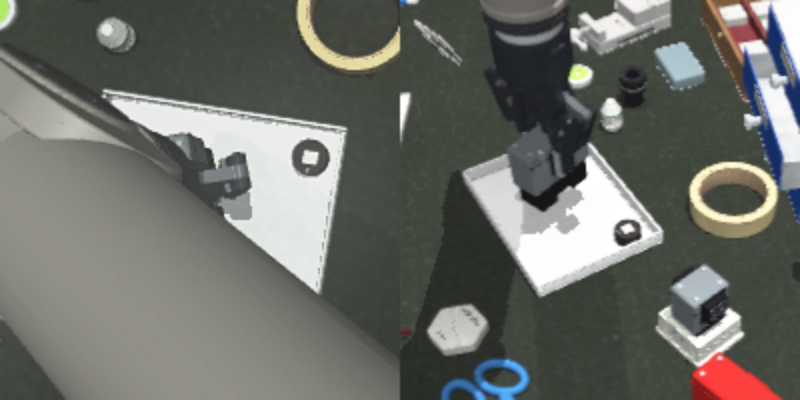

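The pack hangs upright over the open middle of the tray (scene crop (550,170)), clear of the specimen at (628,232). I'll lower it, watching the force.

Emit:
play_rows --targets "1 0 0 0.008 0; 1 0 0 0.016 0; 1 0 0 0.022 0; 1 0 0 0.027 0; 1 0 0 0.03 0; 1 0 0 0.032 0; 1 0 0 0.032 0; 1 0 0 0.032 0"

```text
clock: 7.95
tcp_pos: [0.5346, 0.4177, 0.0393]
orientation: [-3.13, -0.274, -0.0]
contact_force: [-0.4, 0.1, -3.7]
grip_width: 0.0352
gripper_force: 60.3
```

Emit:
play_rows --targets "1 0 0 0.001 0; 1 0 0 0.002 0; 1 0 0 0.002 0; 1 0 0 0.002 0"

```text
clock: 8.28
tcp_pos: [0.5346, 0.4176, 0.0374]
orientation: [-3.13, -0.274, -0.0]
contact_force: [-0.6, -0.3, -2.8]
grip_width: 0.0355
gripper_force: 60.3
```

Emit:
play_rows --targets "1 0 0 0.001 0; 1 0 0 0.001 0; 1 0 0 0.001 0"

```text
clock: 8.53
tcp_pos: [0.5346, 0.4176, 0.0363]
orientation: [-3.13, -0.274, -0.0]
contact_force: [-0.7, -0.4, -2.3]
grip_width: 0.0355
gripper_force: 60.5
```

Emit:
play_rows --targets "1 0 0 0.001 0; 1 0 0 0.001 0; 1 0 0 0.001 0"

```text
clock: 8.78
tcp_pos: [0.5346, 0.4176, 0.0363]
orientation: [3.129, 0.274, 0.001]
contact_force: [-2.5, -1.5, 5.9]
grip_width: 0.0352
gripper_force: 61.2
```

Emit:
play_rows --targets "1 0 0 0.001 0; 1 0 0 0.001 0; 1 0 0 0.001 0"

```text
clock: 9.03
tcp_pos: [0.5346, 0.4176, 0.0362]
orientation: [3.129, 0.274, 0.001]
contact_force: [-4.2, -4.8, 13.0]
grip_width: 0.0354
gripper_force: 62.0
```

Contact with the floor. I'll ease off and open gradually.

Emit:
play_rows --targets "1 0 0 -0.001 0; 1 0 0 -0.001 0; 0.6 0 0 -0.001 0; 0.3 0 0 -0.001 0; 0.1 0 0 -0.001 0; -0.1 0 0 -0.001 0; -0.3 0 0 -0.001 0; -0.5 0 0 -0.001 0" --squeeze 20

```text
clock: 9.7
tcp_pos: [0.5347, 0.4177, 0.0351]
orientation: [-3.129, -0.274, -0.0]
contact_force: [-0.1, -0.8, -0.1]
grip_width: 0.064
gripper_force: 0.0
```

Emit:
play_rows --targets "-0.8 0 0 0 0; -1 0 0 0 0; -1 0 0 0 0; -1 0 0 0 0; -1 0 0 0 0; -1 0 0 0 0"

```text
clock: 10.2
tcp_pos: [0.5345, 0.4176, 0.0353]
orientation: [-3.13, -0.274, -0.0]
contact_force: [-0.2, -0.5, -0.7]
grip_width: 0.0855
gripper_force: 0.0
```

Emit:
play_rows --targets "-1 0 0 -0.01 0; -1 0 0 -0.03 0; -1 0 0 -0.05 0; -1 0 0 -0.08 0; -1 0 0 -0.11 0; -1 0 0 -0.14 0; -1 0 0 -0.17 0; -1 0 0 -0.19 0"

```text
clock: 10.87
tcp_pos: [0.5351, 0.4184, 0.2298]
orientation: [-3.127, -0.274, -0.005]
contact_force: [0.7, 0.6, 0.4]
grip_width: 0.0854
gripper_force: 0.0
```

Emit:
play_rows --targets "-1 0 0.02 0 0; -1 0 0.05 0 0; -1 0 0.08 0 0; -1 0 0.11 0 0; -1 0 0.14 0 0; -1 0 0.16 0 0; -1 0 0.17 0 0; -1 0 0.17 0 0"

```text
clock: 11.53
tcp_pos: [0.5651, 0.2473, 0.2259]
orientation: [3.129, 0.268, 0.001]
contact_force: [-0.0, -0.4, 0.3]
grip_width: 0.0853
gripper_force: 0.0
```

```bash
python3 - <<'E'
from h import *
for n in("scene","top"): cv2.imwrite(f"pics/{n}5.png",r.grab_frame(n)[:,:,::-1])
o=r.get_obs();print(o["clock"],o["tcp_pos"],o["contact_force"])
a=cv2.imread("pics/top5.png")[150:350,90:290];b=cv2.imread("pics/scene5.png")[150:350,180:380]
cv2.imwrite("pics/c5.png",cv2.resize(np.hstack([a,b]),(800,400)))
E
```

```text
11.6333 [0.56380615 0.25156937 0.225859  ] [ 0.49012713  0.54642058 -0.02608261]
```

View pics/c5.png

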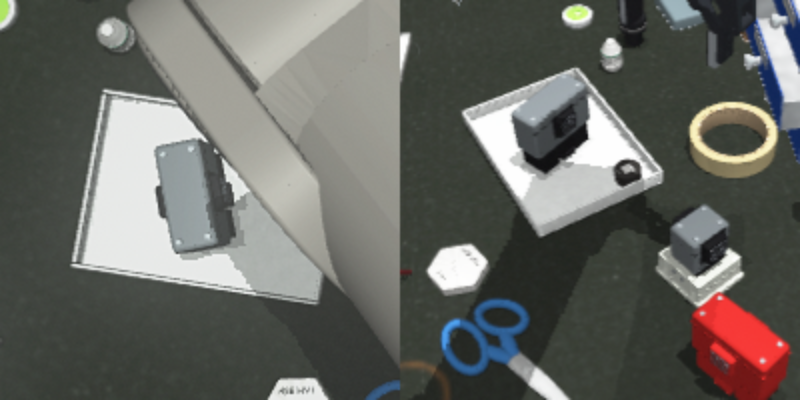

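The pack stands upright on the tray floor (scene crop (550,120)) with its buttons sprung out, and the small pack is still in its cradle at (700,250).

```bash
python3 -c "
from bench import r
print(r.hand_in())"
```

```text
the job is handed in; nothing more can be done
None
```

The larger pack was unlatched, lifted out and left standing upright on the specimen tray's floor; the smaller pack is still in its cradle, and the job was handed in with the arm clear after about 12 s.

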